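Prop open the club-head bin

TASK

Prop the lid of the club-head bin open: take the prop rod by its black side grip and swing it up, so that its tip slides along under the lid and raises it, until the tip drops into the holding hole. Feel for the hole and stop there without forcing the rod; then take the bar on the lid's front edge and press the lid gently down until the rod's tip is fully home in the hole, and let go. Leave the loose things around the bin where they lie.

Things in the scene. Friction and masses are not known exactly. Their poses are not given: they have to be found in the camera images.
- rod_pivot (a point): Pivot of the prop rod, on the right side of the bin (grey sheet-steel box 300x170 mm, 80 high, heavy, fixed; club heads inside). Axes are the bin's: x from its front to its hinged back (away from the robot, yaw within 0.22 rad), y to its left, z up. The lid's hinge line is parallel to y, 170 mm further in x and 30 mm higher than this point.
- prop_rod (a joint): Rod angle: 0 = level towards the bin's front (-x), pi/2 = upright, more = leaning to the hinge. Pivot to tip centre 130 mm. Stiff pivot (0.38 N m): stays where left. Starts at 0.75 to 1.25 with the lid lying on the tip; it reaches the hole somewhere between 1.75 and 2.35, where the hole's far wall stops it: do not drive it on.
- rod_grip (a point): Middle of the rod's side grip: black round bar 14 mm across, 60 mm long, sticking out along the bin's -y, 95 mm from the pivot. This point is 70 mm out from rod plane and pivot, 58 mm out from the lid's edge, free all round. Held from above it follows a 95 mm arc about the pivot; the bar turns between the fingers. It resists with 4 to 9 N on the way, less as the tip drops, then much more.
- rod_tip: Ball tip of the rod, 10 mm across; origin at its centre. It slides along the lower face of a dark steel guide bar (18 mm wide) under the lid's right edge. More than 35 N on the tip bends it.
- lid (a joint): Opening angle of the lid (0 = shut, grows upwards). The lid (about 0.4 kg) falls by its own weight and rests on the rod's tip: 0.3 to 0.55 at the start, rising steadily with the rod; when the tip drops into the hole the lid sinks by 0.03 to 0.05 rad, and by about as much again when pressed home.
- lid_hinge_end (a point): Point of the hinge line in the rod's plane; turns with the lid. Axes: -x along the lid to its front, z square to the lid, outward. Here the tip centre is at z = -23 mm sliding on the guide bar, -17 to -14.5 dropped into the hole, -11 fully home. The hole (15 mm along x, 13 across) is at x = -133 mm, up to 18 mm either way: the guide bar is adjustable, so feel for it.
- lid_bar (a point): Middle of the lid's front bar: round steel, 12 mm across, along y, free over 90 mm, 310 mm from the hinge line, 15 mm clear of the lid's edge. Moves with the lid. The dropped-in tip stands on a stiff bush in the hole: some 4 to 7 N on this bar, square to the lid, pushes it the last 4 to 6 mm to a hard stop, where it stays. Over 11 N is too much.
- wedge: Bystander: wooden wedge 32x90x22 mm, loose on the bench; origin at its underside.
- gauge_ring: Bystander: steel ring 44 mm across, 14 mm high, loose on the bench.
- vee_block: Bystander: grey vee block 44x60x42 mm, loose on the bench.
- brush: Bystander: wooden-handled flat brush 180 mm long, loose on the bench.
- tin: Bystander: red hinged tin 87x118x44 mm, shut, loose on the bench.
- pen: Bystander: blue pen 145 mm long, loose on the bench.

How it is judged:
By the outcome, as a careful person would: the job done as asked, in the order asked, and still so for the second after the job is handed in, with the robot touching nothing.
It also fails if it takes over 67 s, if anything falls off the work surface, if the arm or the gripper's body presses on something with over 40 N, if the wrist force passes 120 N, or if a joint passes its speed limit or range.

ROBOT

A 6-joint arm with a two-finger parallel gripper is mounted at the origin on a cart in front of the work surface, level with it; the furniture and walls round the work are solid. World frame = base frame: x ahead of the robot, y to its left, z up, the work surface at z = 0. Lengths are in m, angles in rad, forces in N, time in s.
With the tool pointing down it reaches from about 0.275 to 0.825 m from the base axis. Payload 4.9 kg.
Tool frame: the origin (TCP) lies midway between the tips of the shut fingers; the grasp point (between the pads) lies 19 mm behind it (bot.grip_depth is the distance from the TCP to the grasp point, in m); y points along the fingers, x is the direction in which the jaws open and shut, and the axes are right-handed (so a half turn about y gives the same grasp; the last joint's range is limited). The gripper opens to 85 mm and grips with 20 to 120 N. Pads are 22 mm wide; open, the fingers measure 114 mm over their backs; the gripper's body (76 mm by 85 mm) begins 54 mm behind the grasp point. The pads swing forward as they close: fully open they stand 13 mm farther back than shut.
Start: joints at [-1.441, 0.326, -0.193, 1.052, 0, 1.437], TCP at [0.143, -0.531, 0.231] pointing down, gripper open.
Joint ranges: [-2.65, 2.65], [-0.97, 1.79], [-1.3, 1.35], [-1.93, 2.1], [-1.47, 1.37], [-3.14, 3.14]. Speed limits (rad/s): [2.57, 2.57, 3.14, 3.14, 3.14, 3.14].

INTERFACE

Orientations are given as a unit quaternion [w, x, y, z].
In Python, from cell import bot gives the robot as it stands. Calls block until the motion is done:
- bot.move_pose(position, orientation): joint-space move of the TCP to a pose.
- bot.move_linear(position, speed=0.15, rotation=None, until_force=None): straight line of the TCP; rotation=None keeps the orientation; speed is the mean speed in m/s. With until_force (N) it stops when the force on the tool has changed by that much, and returns True; else False.
- bot.goto_joints(angles): joint-space move.
- bot.set_gripper(opening, grasp_force=None): opening from 0.0 (shut) to 1.0 (fully open); grasp_force is the grip in N (None keeps the last); returns when the fingers have stopped.
- bot.wait(seconds).
- bot.solve_ik(position, orientation): joint angles nearest the present ones, or None.
- bot.camera(name): name is "side" or "top"; returns the picture (384x512x3 uint8, red, green, blue); there is no depth.
- bot.calibration(name): a dict with "mtx" (3x3 intrinsics, pixels), "k1" (the pictures are not rectified: a ray, as slopes to the right and down, at radius r is drawn at 1 + k1 r^2 times it, then the intrinsics apply), "extrinsics" (4x4, takes a point from world to camera coordinates). Camera axes: x right, y down, z forward; pixel columns grow to the right and rows downward; lengths in m; the calibration is good to about 2 mm. A picture is of the moment at which its call begins. calibration takes no time and is no camera call.
A pose or a line that the arm cannot do raises bot.PlanningError and nothing moves.
- bot.close_job(): hands the job in, once; it reports no verdict.
Trained networks look in the newest picture that a camera, given by its name, has taken for a name from the list of things; names that differ only in an ending like _2 or _b are one class to them, and where a whole thing is asked for, a point or a joint stands for the part that bears it (a point fixed in the world has none). Each returns a list of dicts, best first, with "confidence" (0 to 1); they miss things now and then, are a little off and sometimes report something else, mostly with a low value. They report only what shows in the picture. A call takes as long as a camera call.
- bot.search_frame(camera, thing): "bbox" ([left, top, width, height] in pixels, round what is visible of it).
Readings, each from a call of its own:
- bot.read_clock(): time.
- bot.read_joint_positions(): joint angles.
- bot.read_joint_vel(): joint speeds.
- bot.read_joint_efforts(): joint torques, N m.
- bot.read_position(): TCP position.
- bot.read_tool_rot(): TCP orientation.
- bot.read_ft_force(): force on the tool from outside, world axes, zero at the start.
- bot.read_moment(): the same for the moment, N m.
- bot.read_gripper_width(): opening from 0.0 (shut) to 1.0 (fully open).
Only numpy, scipy, OpenCV 4.12 (cv2) and the standard library are available. Lean on these libraries where they do the work, as an engineer would, in place of code of your own. Each camera call takes 0.05 s, during which the arm holds its last target. There are 200 camera calls.

## Working session

There is one attempt and no reset: what is moved stays moved. The work goes in short steps, each a Python script; the robot and the scene stay as the last script left them, time stands still between calls to the robot, and variables do not carry over. Pictures are saved under pics/ and viewed, about 8 in all and at most 12, crops included, and the job is handed in when it is done.

```bash
ls; mkdir -p pics; python3 - <<'E'
from cell import bot
import cv2,numpy as np
for c in("side","top"):
    im=bot.camera(c); cv2.imwrite(f"pics/{c}0.png",cv2.resize(im[:,:,::-1],(768,576),interpolation=cv2.INTER_CUBIC))
    k=bot.calibration(c); print(c,k["mtx"].tolist(),k["k1"],np.round(k["extrinsics"],4).tolist())
    E=k["extrinsics"];print("cam pos",-E[:3,:3].T@E[:3,3])
    for t in("rod_grip","rod_tip","prop_rod","lid","lid_bar","tin","pen","brush","vee_block","wedge","gauge_ring"):
        r=bot.search_frame(c,t); print(t,[(np.round(d["bbox"],1).tolist(),round(d["confidence"],2)) for d in r[:2]])
print(bot.read_clock(),bot.read_ft_force(),bot.read_tool_rot())
E
```

```text
pics
side [[465.1181602779737, 0.0, 253.62177006977112], [0.0, 465.1181602779737, 195.44888954943264], [0.0, 0.0, 1.0]] -0.13562515159748761 [[-0.0885, -0.9959, 0.0176, 0.0617], [-0.5381, 0.0329, -0.8422, 0.3775], [0.8382, -0.084, -0.5388, 0.8241], [0.0, 0.0, 0.0, 1.0]]
cam pos [-0.48220764  0.11821467  0.76090189]
rod_grip []
rod_tip []
prop_rod []
lid [([194.4, 165.7, 45.8, 26.5], 0.69), ([343.1, 227.7, 33.3, 2.4], 0.39)]
lid_bar [([191.6, 165.6, 52.1, 28.3], 0.94)]
tin [([102.8, 182.7, 47.9, 40.7], 0.61)]
pen [([129.4, 244.6, 48.0, 9.3], 0.46)]
brush [([340.0, 225.8, 36.2, 4.5], 0.72)]
vee_block [([339.2, 189.2, 19.3, 16.7], 0.94)]
wedge [([90.1, 232.2, 32.1, 22.5], 0.88)]
gauge_ring [([379.8, 224.7, 16.2, 12.7], 0.49), ([195.2, 168.4, 44.8, 24.6], 0.41)]
top [[417.74117879825144, 0.0, 261.20399733724145], [0.0, 417.74117879825144, 183.15038048662578], [0.0, 0.0, 1.0]] -0.08992725605532609 [[-0.0211, -0.9997, 0.0158, 0.009], [-0.9947, 0.0194, -0.1012, 0.5867], [0.1008, -0.0178, -0.9947, 1.1801], [0.0, 0.0, 0.0, 1.0]]
cam pos [0.46476021 0.01865007 1.23310373]
rod_grip [([275.3, 221.1, 34.0, 10.2], 0.49)]
rod_tip []
prop_rod [([277.1, 221.3, 34.3, 8.5], 0.49), ([193.9, 127.6, 117.3, 122.7], 0.26)]
lid [([196.2, 129.0, 92.2, 116.4], 0.67)]
lid_bar [([198.1, 131.5, 86.7, 112.9], 0.88)]
tin [([105.8, 138.8, 51.9, 47.5], 0.8), ([193.3, 127.5, 118.6, 121.2], 0.25)]
pen [([148.0, 221.3, 41.7, 11.7], 0.62)]
brush [([309.9, 202.5, 55.6, 8.9], 0.53), ([279.2, 221.8, 33.9, 7.3], 0.24)]
vee_block [([339.8, 153.2, 26.9, 15.8], 0.58)]
wedge []
gauge_ring [([376.1, 208.6, 7.3, 13.0], 0.62)]
1.2 [-0.58747358 -0.55176658  0.46612437] [ 0.56142709 -0.56141372  0.42990586 -0.42987813]
```

View pics/side0.png

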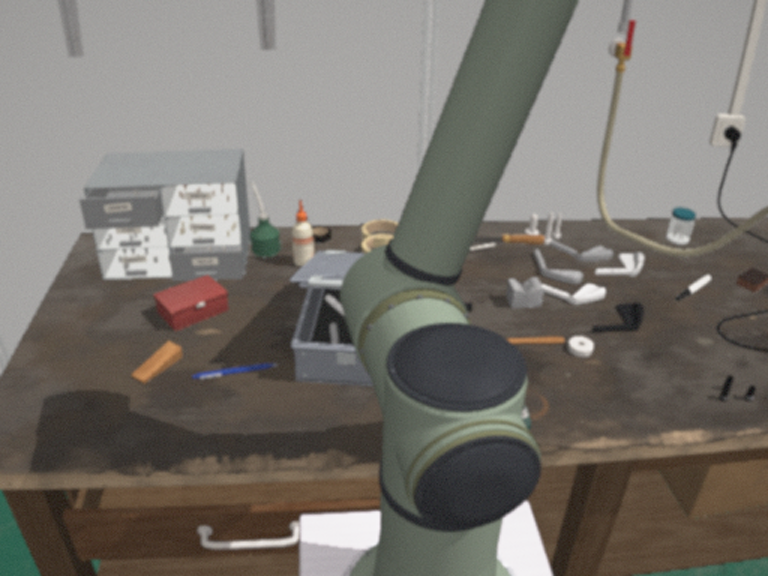

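View pics/top0.png

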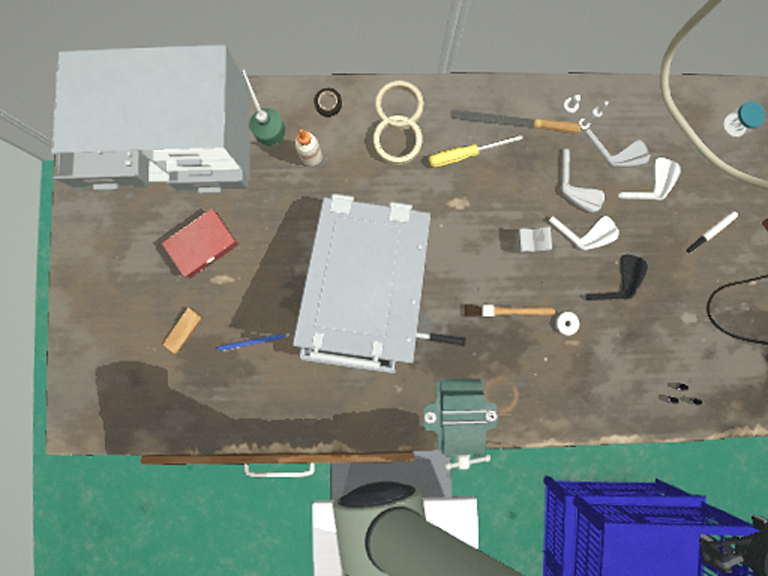

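The side view is mostly blocked by the arm: only the bin's left part shows, at about (330,330). The top view shows it all: lid (300–430, 200–370), front bar (300–390, 358), black grip (430–465, 340), and the vise at (460,415). I'll take a closer crop of the top view to fit the model.

```bash
python3 - <<'E'
from cell import bot
import cv2
im=bot.camera("top"); cv2.imwrite("pics/top_raw.png",im[:,:,::-1])
c=im[120:270,180:330]
cv2.imwrite("pics/crop1.png",cv2.resize(c[:,:,::-1],(600,600),interpolation=cv2.INTER_CUBIC))
E
```

```text
(no output)
```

View pics/crop1.png

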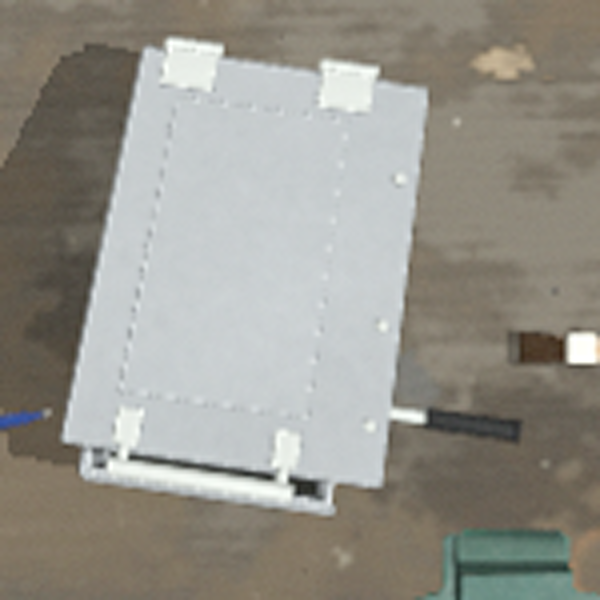

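```bash
cat > geo.py <<'E'
import numpy as np
from scipy.optimize import least_squares,brentq
from scipy.spatial.transform import Rotation as R
def proj(k,P):
    E=k["extrinsics"];c=(E[:3,:3]@np.atleast_2d(P).T).T+E[:3,3]
    s=c[:,:2]/c[:,2:];r2=(s**2).sum(1,keepdims=True);s=s*(1+k["k1"]*r2)
    return s@np.diag([k["mtx"][0,0],k["mtx"][1,1]])+k["mtx"][:2,2]
def lid_of(a,zt=-.023):   # lid angle with tip centre at height zt in lid frame
    t=np.array([-.17-.13*np.cos(a),-.03+.13*np.sin(a)])
    return brentq(lambda L:t@[np.sin(L),np.cos(L)]-zt,-.2,1.5)
def holex(a,L):
    t=np.array([-.17-.13*np.cos(a),-.03+.13*np.sin(a)]); return t@[np.cos(L),-np.sin(L)]
class Bin:
    def __init__(s,x,y,yaw,zh): s.h=np.array([x,y,zh]);s.yaw=yaw;s.M=R.from_euler('z',yaw).as_matrix()
    def w(s,p): return s.h+np.atleast_2d(p)@s.M.T
    def grip(s,a,y=-.07): return s.w([-.17-.095*np.cos(a),y,-.03+.095*np.sin(a)])[0]
    def lid(s,L,x,y,z=0): return s.w([x*np.cos(L)+z*np.sin(L),y,-x*np.sin(L)+z*np.cos(L)])[0]
E
python3 - <<'E'
from cell import bot
from geo import *
k=bot.calibration("top")
c=lambda X,Y:(np.array([X,Y])+.5)/4-.5+[180,120]
g0,g1=c(427,416.5),c(521,431); b0,b1=c(108,463),c(293,491); e0,e1=c(383,487),c(428,88)
r0,r1=c(82,480),c(333,513)
def res(q,full=False):
    x,y,yaw,a,zh,by,ex,rx,ry,bl=q;B=Bin(x,y,yaw,zh);L=lid_of(a)
    o=[proj(k,B.grip(a,-.04))[0]-g0,proj(k,B.grip(a,-.1))[0]-g1,
     proj(k,B.lid(L,-.31,by+bl))[0]-b0,proj(k,B.lid(L,-.31,by-bl))[0]-b1,
     proj(k,B.lid(L,-.292,-.012,.002))[0]-e0,proj(k,B.lid(L,ex,-.012,.002))[0]-e1]
    M=B.M; 
    for yy,r in((ry+.17,r0),(ry,r1)):
        p=B.w([rx,yy,0])[0];p[2]=.08;o.append(proj(k,p)[0]-r)
    v=np.concatenate(o+[[(zh-.085)/.004*.5]])
    return v
for zp in (0,):
    s=least_squares(res,[.55,.0,-.13,1.,.085,.09,0,-.3,.01,.055])
    print(np.round(s.x,4),"L",lid_of(s.x[3]),"cost",s.cost); print(np.round(s.fun,2))
    C=np.linalg.pinv(s.jac.T@s.jac)*.25;print(np.sqrt(np.diag(C)).round(4))
    x=s.x;B=Bin(*x[:3],x[4]);np.save("fit.npy",x)
    for a in(x[3],1.5,1.75,2.0,2.35):print(a,B.grip(a),lid_of(a),holex(a,lid_of(a)),B.lid(lid_of(a),-.31,x[5]))
E
```

```text
[ 0.6984 -0.0653 -0.1692  0.9225  0.0847  0.0989 -0.0015 -0.303   0.0136
  0.0575] L 0.37688990324564325 cost 4.131425965052236
[ 0.5   0.06 -0.52 -0.23 -0.15  1.   -0.15  1.   -0.22 -1.92  0.6   0.07
  0.71 -0.51 -0.7   0.52 -0.04]
[0.0026 0.001  0.0052 0.0436 0.0039 0.0015 0.0037 0.0025 0.0014 0.0009]
0.9224768373230718 [ 0.4625315  -0.09600492  0.13041304] 0.37688990324564325 -0.25815439527155537 [0.4309742  0.08078196 0.198778  ]
1.5 [ 0.51245376 -0.10453338  0.14945059] 0.6200182730039464 -0.2037575113172539 [0.46640415 0.07472929 0.26481407]
1.75 [ 0.53576939 -0.10851651  0.14816723] 0.7188529286380315 -0.17497838139231872 [0.48513768 0.07152895 0.28883034]
2.0 [ 0.55804722 -0.11232233  0.14107182] 0.8091251989385114 -0.14382207721826296 [0.50421455 0.06826995 0.30903052]
2.35 [ 0.58488224 -0.11690669  0.12227853] 0.9024415890114189 -0.09778338230415397 [0.52573796 0.06459301 0.32798967]
```

```bash
cat >> geo.py <<'E'
def quat(B,tilt=0.,pitch=0.,flip=False):
    # approach dir: down, leaning by tilt (towards +y going down) or pitched forward; jaws along bin x
    y=np.array([np.sin(pitch),np.sin(tilt)*np.cos(pitch),-np.cos(tilt)*np.cos(pitch)])
    x=np.array([np.cos(pitch),0,np.sin(pitch)]) ; x=x-y*(x@y);x/=np.linalg.norm(x)
    if flip:x=-x
    M=B.M@np.column_stack([x,y,np.cross(x,y)])
    q=R.from_matrix(M).as_quat();return q[[3,0,1,2]],M
def load(): q=np.load("fit.npy");return Bin(*q[:3],q[4]),q
E
python3 - <<'E'
from cell import bot
from geo import *
B,q=load()
print(R.from_quat(np.roll(bot.read_tool_rot(),-1)).as_matrix().round(2).tolist())
def t(p,depth,**kw):
    o,M=quat(B,**kw); s=bot.solve_ik((p+M[:,1]*depth).tolist(),o.tolist()); return None if s is None else np.round(s,2).tolist()
for tl in(0,.3,.5):
  for f in(0,1):
    print(tl,f,[t(B.grip(a,-.072),bot.grip_depth,tilt=tl,flip=f) for a in(q[3],1.5,2.1,2.3)])
for pt in(.4,.6,.8):
  for f in(0,1): print(pt,f,[t(B.lid(L,-.31,q[5]),.012,pitch=pt,flip=f) for L in(.65,.8)])
E
```

```text
[[0.26, 0.0, 0.97], [-0.97, 0.0, 0.26], [-0.0, -1.0, 0.0]]
0 0 [[-0.37, 0.31, -0.56, 0.7, 0.0, 1.37], [-0.35, 0.37, -0.41, 0.79, 0.0, 1.39], [-0.33, 0.47, -0.28, 0.82, 0.0, 1.41], [-0.33, 0.51, -0.25, 0.81, 0.0, 1.41]]
0 1 [[-0.37, 0.31, -0.56, 0.7, -0.0, -1.77], [-0.35, 0.37, -0.41, 0.79, -0.0, -1.75], [-0.33, 0.47, -0.28, 0.82, -0.0, -1.73], [-0.33, 0.51, -0.25, 0.81, -0.0, -1.73]]
0.3 0 [[-0.54, 0.37, -0.52, 0.8, 0.28, 1.19], [-0.5, 0.42, -0.37, 0.88, 0.28, 1.22], [-0.47, 0.52, -0.24, 0.91, 0.29, 1.26], [-0.46, 0.56, -0.21, 0.9, 0.29, 1.26]]
0.3 1 [[-0.54, 0.37, -0.52, 0.8, 0.28, -1.95], [-0.5, 0.42, -0.37, 0.88, 0.28, -1.92], [-0.47, 0.52, -0.24, 0.91, 0.29, -1.89], [-0.46, 0.56, -0.21, 0.9, 0.29, -1.88]]
0.5 0 [[-0.64, 0.44, -0.47, 0.9, 0.44, 1.05], [-0.59, 0.49, -0.32, 0.98, 0.45, 1.1], [-0.56, 0.59, -0.19, 1.0, 0.46, 1.14], [-0.55, 0.62, -0.16, 0.99, 0.46, 1.15]]
0.5 1 [[-0.64, 0.44, -0.47, 0.9, 0.44, -2.09], [-0.59, 0.49, -0.32, 0.98, 0.45, -2.05], [-0.56, 0.59, -0.19, 1.0, 0.46, -2.0], [-0.55, 0.62, -0.16, 0.99, 0.46, -1.99]]
0.4 0 [[0.05, -0.1, -0.69, 0.59, -0.09, 1.78], [0.04, -0.07, -0.57, 0.67, -0.08, 1.76]]
0.4 1 [[0.05, -0.1, -0.69, 0.59, -0.09, -1.37], [0.04, -0.07, -0.57, 0.67, -0.08, -1.38]]
0.6 0 [[0.09, -0.2, -0.88, 0.31, -0.14, 1.79], [0.07, -0.18, -0.76, 0.4, -0.13, 1.77]]
0.6 1 [[0.09, -0.2, -0.88, 0.31, -0.14, -1.36], [0.07, -0.18, -0.76, 0.4, -0.13, -1.38]]
0.8 0 [[0.13, -0.26, -1.07, -0.02, -0.21, 1.78], [0.1, -0.25, -0.96, 0.08, -0.19, 1.76]]
0.8 1 [[0.13, -0.26, -1.07, -0.02, -0.21, -1.36], [0.1, -0.25, -0.96, 0.08, -0.19, -1.38]]
```

```bash
python3 - <<'E'
from cell import bot
from geo import *
import cv2
B,q=load();o,M=quat(B,tilt=.3);d=M[:,1];g=B.grip(q[3],-.074)
P=g+d*bot.grip_depth
bot.set_gripper(.6)
bot.move_pose((P-d*.12).tolist(),o.tolist())
print(bot.move_linear((P-d*.04).tolist(),speed=.12))
for c in("top","side"):
    im=bot.camera(c);y,x,s=((120,190,150) if c=="top" else (130,180,160))
    cv2.imwrite(f"pics/h_{c}.png",cv2.resize(im[y:y+s,x:x+s,::-1],(600,600),interpolation=cv2.INTER_CUBIC))
k=bot.calibration("top");print((proj(k,[P,g])-[190,120])*4,(proj(bot.calibration("side"),[P,g])-[180,130])*3.75,bot.read_clock(),bot.read_ft_force())
E
```

```text
False
[[427.46783533 421.61901791]
 [438.48276936 422.8331554 ]] [[451.59419479 291.29131356]
 [461.91692541 269.37411631]] 4.4333 [-0.44362872  0.17208675 -0.54446244]
```

```bash
cd pics; python3 -c "
import cv2,numpy as np
a=[cv2.resize(cv2.imread(f'h_{c}.png'),(400,400)) for c in('top','side')]
cv2.imwrite('h.png',np.hstack(a))"
```

```text
(no output)
```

View pics/h.png

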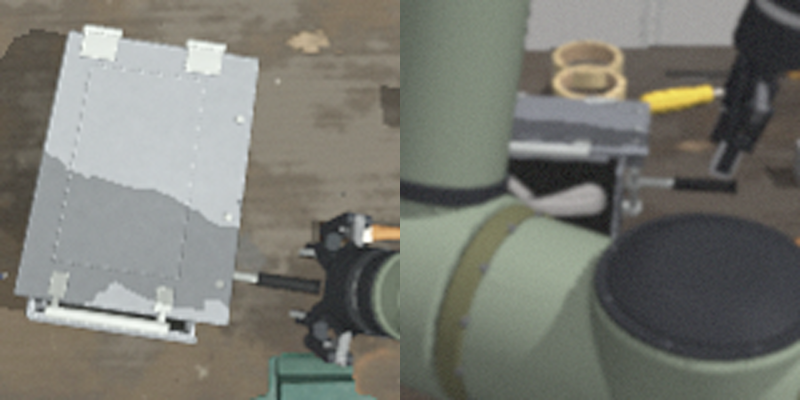

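The grip sits between the fingers in the top view. In the side view the grip (675–735, 184) appears about 2 px lower than the model predicts, so I'll refit with both views.

```bash
cat > refit.py <<'E'
from cell import bot
from geo import *
k=bot.calibration("top");ks=bot.calibration("side")
c=lambda X,Y:(np.array([X,Y])+.5)/4-.5+[180,120]
cs=lambda X,Y:np.array([X*1.5,Y*1.5])/3.75+[180,130]-.5*(1-1/3.75)
g0,g1=c(427,416.5),c(521,431); b0,b1=c(108,463),c(293,491); e0,e1=c(383,487),c(428,88)
r0,r1=c(82,480),c(333,513)
def res(q):
    x,y,yaw,a,zh,by,ex,rx,ry,bl,ef=q;B=Bin(x,y,yaw,zh);L=lid_of(a)
    o=[proj(k,B.grip(a,-.04))[0]-g0,proj(k,B.grip(a,-.1))[0]-g1,
     proj(k,B.lid(L,-.31,by+bl))[0]-b0,proj(k,B.lid(L,-.31,by-bl))[0]-b1,
     proj(k,B.lid(L,-ef,-.012,.002))[0]-e0,proj(k,B.lid(L,ex,-.012,.002))[0]-e1,
     (proj(ks,B.grip(a,-.04))[0]-cs(275,183.5)),(proj(ks,B.grip(a,-.1))[0]-cs(336,186)),
     (proj(ks,B.lid(L,-.31,by-bl))[0]-cs(191,149))]
    for yy,r in((ry+.17,r0),(ry,r1)):
        p=B.w([rx,yy,0])[0];p[2]=.08;o.append(proj(k,p)[0]-r)
    return np.concatenate(o+[[(zh-.085)/.004*.5]])
s=least_squares(res,[.55,.0,-.13,1.,.085,.09,0,-.3,.01,.055,.29])
x=s.x;np.save("fit.npy",x);print(np.round(x,4),"L",lid_of(x[3]),s.cost);print(np.round(s.fun,2))
B=Bin(*x[:3],x[4]);print(B.grip(x[3]),B.grip(2.1))
E
python3 refit.py
```

```text
[ 0.6997 -0.0658 -0.1678  0.9183  0.0805  0.0995 -0.002  -0.3042  0.0143
  0.0582  0.2983] L 0.37510134508776694 2.7709282687083756
[ 0.66 -0.31 -0.45 -0.64 -0.08  0.54  0.25  0.52 -0.27 -0.03  0.64  0.08
 -0.03 -0.74 -0.27 -0.34 -0.35  0.82  0.7  -0.47 -0.7   0.48 -0.56]
[ 0.4635594  -0.09680247  0.12597684] [ 0.56771526 -0.11444813  0.13249624]
```

```bash
cat > arc.py <<'E'
from cell import bot
from geo import *
B,q=load();o,M=quat(B,tilt=.3);d=M[:,1]
off=d*bot.grip_depth
def frc(F0,a):
    F=B.M.T@(np.array(bot.read_ft_force())-F0)
    return -(F[0]*np.sin(a)+F[2]*np.cos(a)), F[0]*-np.cos(a)+F[2]*np.sin(a), F[1]   # tangential resistance, outward radial push on tool, y
def tgt(a,r=0): return B.grip(a,-.074)+off+B.M@np.array([-np.cos(a),0,np.sin(a)])*r
E
python3 - <<'E'
from arc import *
import json
a=q[3];F0=np.array(bot.read_ft_force())
print(bot.move_linear(tgt(a).tolist(),speed=.08,until_force=6),bot.read_ft_force()-F0)
F0=np.array(bot.read_ft_force());bot.set_gripper(0,grasp_force=25)
print("w",bot.read_gripper_width()*85,"F",B.M.T@(bot.read_ft_force()-F0),bot.read_position()-tgt(a),bot.read_clock())
r=0
for i in range(6):
    a+=.03;bot.move_linear(tgt(a,r).tolist(),speed=.03);f=frc(F0,a);print(round(a,3),np.round(f,1),round(r*1e3,1),bot.read_clock())
    r+=np.clip(f[1]*2e-4,-.001,.001)
json.dump([a,r,F0.tolist()],open("st.json","w"))
E
```

```text
False [ 1.01139141  0.0241639  -0.01059255]
w 12.764693744090852 F [-6.78567152 -3.25945396  5.9275681 ] [-2.17322232e-03  1.70295021e-04 -2.02118346e-05] 5.5583
0.948 [ 4.8  6.7 -2.5] 0.0 5.8083
0.978 [ 8.   1.  -2.8] 1.0 6.0583
1.008 [ 6.8  0.4 -3.1] 1.2 6.3083
1.038 [ 8.   2.4 -2.5] 1.3 6.5583
1.068 [ 7.8  1.5 -2.8] 1.7 6.8083
1.098 [ 8.9  1.3 -1.7] 2.0 7.0583
```

```bash
python3 - <<'E'
from arc import *
import json
a,r,F0=json.load(open("st.json"));F0=np.array(F0);h=[]
while a<2.4:
    s=.03 if a<1.66 else .012
    a+=s;bot.move_linear(tgt(a,r).tolist(),speed=.03 if a<1.67 else .015);f=frc(F0,a);h.append(f[0])
    p=B.M.T@(bot.read_position()-off-B.h);aa=np.arctan2(p[2]+.03,-(p[0]+.17))
    print(round(a,3),round(aa,3),np.round(f,1),round(r*1e3,1),round(bot.read_clock(),2))
    r+=np.clip(f[1]*2e-4,-.001,.001)
    b=np.median(h[-12:])
    if a>1.66 and f[0]<.65*b or f[0]>14 : break
json.dump([a,r,F0.tolist()],open("st.json","w"))
E
```

```text
1.128 1.09 [ 8.6  2.9 -2.9] 2.3 7.31
1.158 1.123 [ 7.9  0.2 -2.1] 2.9 7.56
1.188 1.15 [ 9.   3.8 -3.9] 2.9 7.81
1.218 1.183 [ 7.5 -0.3 -2.1] 3.7 8.06
1.248 1.208 [ 9.8  3.2 -2.8] 3.6 8.31
1.278 1.241 [ 9.1  0.8 -2.4] 4.2 8.56
1.308 1.27 [ 8.   2.6 -2.7] 4.4 8.81
1.338 1.3 [ 8.7  0.6 -3. ] 4.9 9.06
1.368 1.33 [ 9.5  3.  -2.6] 5.0 9.31
1.398 1.362 [ 9.   1.6 -1.5] 5.6 9.56
1.428 1.393 [ 9.4  1.5 -1.9] 6.0 9.81
1.458 1.422 [ 8.8  1.  -1.8] 6.3 10.06
1.488 1.456 [ 9.4  1.4 -1.6] 6.5 10.31
1.518 1.487 [ 8.5  2.2 -2.1] 6.7 10.56
1.548 1.518 [ 6.8  2.5 -2.1] 7.2 10.81
1.578 1.548 [ 8.1  0.3 -1.1] 7.7 11.06
1.608 1.582 [ 8.5  1.1 -1.3] 7.7 11.31
1.638 1.613 [ 7.8  0.9 -2.2] 7.9 11.56
1.668 1.646 [ 8.6  0.9 -2.2] 8.1 11.81
1.68 1.652 [ 9.4  2.2 -2.4] 8.3 12.06
1.692 1.658 [10.2  1.5 -0.9] 8.7 12.31
1.704 1.67 [10.2  0.5 -2. ] 9.0 12.56
1.716 1.684 [ 8.6  0.8 -1.8] 9.1 12.81
1.728 1.696 [ 9.8  0.6 -2. ] 9.3 13.06
1.74 1.708 [ 9.1  0.  -0.9] 9.4 13.31
1.752 1.723 [ 9.8  0.3 -1.5] 9.4 13.56
1.764 1.734 [ 9.3  1.  -1.9] 9.5 13.81
1.776 1.746 [ 8.5 -0.5 -2. ] 9.7 14.06
1.788 1.76 [ 8.8  1.2 -1.5] 
[... 412 characters left out ...]
 7.8  0.7 -0.8] 10.2 17.06
1.932 1.911 [ 8.   0.2 -0.9] 10.3 17.31
1.944 1.924 [ 8.8  0.2 -0.8] 10.4 17.56
1.956 1.937 [ 7.6 -0.2 -0.1] 10.4 17.81
1.968 1.95 [ 7.8  0.2 -1.3] 10.4 18.06
1.98 1.962 [ 7.5  0.4 -1. ] 10.4 18.31
1.992 1.972 [ 9.   1.1 -2.1] 10.5 18.56
2.004 1.983 [ 9.6  1.  -1. ] 10.7 18.81
2.016 1.995 [ 8.4  0.1 -0.9] 10.9 19.06
2.028 2.008 [ 8.5 -0.2 -0.9] 10.9 19.31
2.04 2.021 [ 7.8 -0.6 -1. ] 10.9 19.56
2.052 2.035 [ 8.1  0.2 -0.7] 10.8 19.81
2.064 2.047 [ 7.5 -0.6 -1.1] 10.8 20.06
2.076 2.058 [ 7.4 -0.2 -1.1] 10.7 20.31
2.088 2.07 [ 8.   0.4 -0.4] 10.7 20.56
2.1 2.083 [ 6.2 -1.  -0.3] 10.7 20.81
2.112 2.098 [ 6.2 -0.6 -1.6] 10.5 21.06
2.124 2.116 [ 4.5 -2.4  0.7] 10.4 21.31
```

```bash
python3 - <<'E'
from arc import *
import json
a,r,F0=json.load(open("st.json"));F0=np.array(F0);h=[]
while len(h)<16:
    a+=.008;bot.move_linear(tgt(a,r).tolist(),speed=.01);bot.wait(.05);f=frc(F0,a);h.append(f[0])
    p=B.M.T@(bot.read_position()-off-B.h);aa=np.arctan2(p[2]+.03,-(p[0]+.17))
    print(round(a,3),round(aa,3),np.round(f,1),round(bot.read_clock(),2))
    if f[0]>min(h)+4 and f[0]>8.5 or f[0]>11: break
json.dump([a,r,F0.tolist()],open("st.json","w"))
E
```

```text
2.132 2.129 [ 4.3 -1.3  1.3] 21.61
2.14 2.142 [ 1.3 -4.5  3.3] 21.91
2.148 2.144 [ 5.4 -2.1  2.7] 22.21
2.156 2.147 [ 8.7 -0.7  2.5] 22.51
```

```bash
python3 - <<'E'
from arc import *
import json,cv2
a,r,F0=json.load(open("st.json"))
a=2.141;bot.move_linear(tgt(a,r).tolist(),speed=.02);print(np.round(frc(np.array(F0),a),1))
bot.set_gripper(.5)
P=np.array(bot.read_position());bot.move_linear((P-d*.13).tolist(),speed=.2)
P=P-d*.13-B.M@[0.14,.06,0]
P[2]+=.1
for c in("top","side"):
    im=bot.camera(c);y,x,s=((120,190,150) if c=="top" else (110,190,150))
    cv2.imwrite(f"pics/d_{c}.png",im[:,:,::-1])
    if c=="top":A=[]
    A.append(cv2.resize(im[y:y+s,x:x+s,::-1],(400 if c=="side" else 400,400),interpolation=cv2.INTER_CUBIC))
    for t in("lid_bar","rod_grip","rod_tip"):
        print(c,t,[(np.round(e["bbox"],1).tolist(),round(e["confidence"],2)) for e in bot.search_frame(c,t)[:1]])
cv2.imwrite("pics/d.png",np.hstack(A))
for zt in(-.023,-.016,-.011):
    L=lid_of(2.145,zt);print(zt,L,holex(2.145,L),[(proj(bot.calibration(c),[B.lid(L,-.31,q[5]+q[9]),B.lid(L,-.31,q[5]-q[9])])).round(1).tolist() for c in("top","side")])
print(bot.read_clock(),bot.read_ft_force())
E
```

```text
[ 0.5 -3.2  4. ]
top lid_bar [([195.6, 131.8, 91.4, 85.1], 0.97)]
top rod_grip [([145.6, 222.7, 41.8, 9.9], 0.69)]
top rod_tip []
side lid_bar [([227.5, 129.1, 52.4, 41.8], 0.56)]
side rod_grip [([271.4, 164.2, 41.5, 52.8], 0.88)]
side rod_tip []
-0.023 0.8545594051035041 -0.12495587873966114 [[[206.4, 198.9], [258.6, 206.7]], [[209.9, 124.6], [259.5, 127.0]]]
-0.016 0.7987968352435344 -0.126043530701107 [[[206.1, 204.9], [257.8, 212.6]], [[209.2, 131.4], [259.0, 133.8]]]
-0.011 0.7592170838297252 -0.12657792711053892 [[[205.9, 208.8], [257.2, 216.5]], [[208.7, 136.4], [258.6, 138.9]]]
24.35 [0.1872484  0.50960687 0.91433406]
```

View pics/d.png

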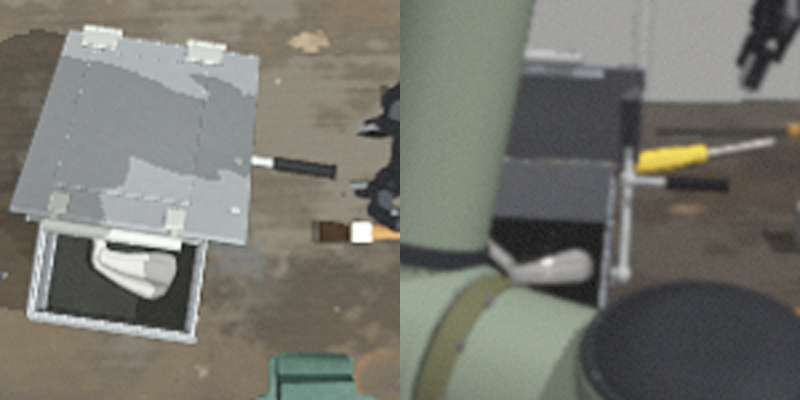

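The top view shows the bar at (42,227)–(182,244), which matches the model with the tip dropped in (z = -16 mm, lid ≈ 0.80). The rod stands upright-back at the hole. Next is the lid bar.

```bash
cat > bar.py <<'E'
from cell import bot
from geo import *
B,q=load();L0=.80
o,M=quat(B,pitch=np.pi/2-L0);d=M[:,1];n=B.M@np.array([np.sin(L0),0,np.cos(L0)])
bar=B.lid(L0,-.31,q[5])
P0=bar+d*.010
def fn(F0):return float((np.array(bot.read_ft_force())-F0)@n)
E
python3 - <<'E'
from bar import *
p=np.array(bot.read_position());p=p+[-.12,-.02,.17]
bot.move_linear(p.tolist(),speed=.25)
bot.set_gripper(.4)
bot.move_pose((P0-d*.11+n*.003).tolist(),o.tolist());print(bot.read_clock())
F0=np.array(bot.read_ft_force())
print(bot.move_linear((P0-d*.05+n*.003).tolist(),speed=.15))
print(bot.move_linear((P0+n*.003).tolist(),speed=.06,until_force=3),np.array(bot.read_ft_force())-F0,bot.read_position()-P0)
import cv2
A=[]
for c in("top","side"):
    im=bot.camera(c);y,x,s=((120,170,130) if c=="top" else (70,170,130))
    A.append(cv2.resize(im[y:y+s,x:x+s,::-1],(400,400),interpolation=cv2.INTER_CUBIC))
cv2.imwrite("pics/b.png",np.hstack(A));print(bot.read_clock())
E
```

```text
26.6417
False
False [-0.7193817  -0.26141637  0.26641827] [ 0.00211235 -0.00029714  0.00230847]
28.275
```

View pics/b.png

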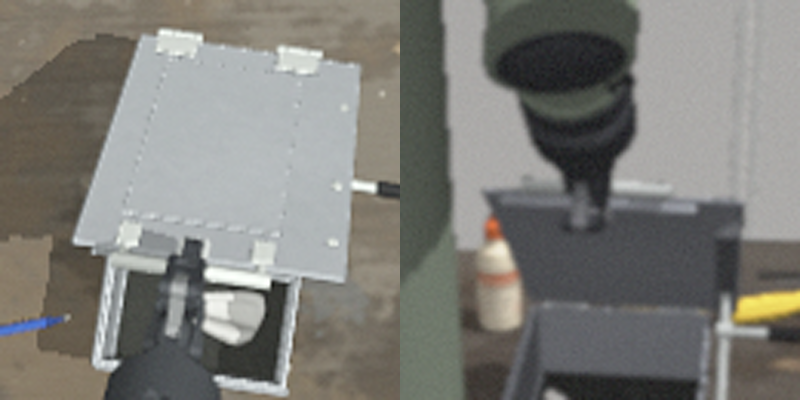

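Fingers straddle the middle of the bar (top: 185,270; side: 585,190). I'll feel for the bar with the upper finger, then centre and grip.

```bash
python3 - <<'E'
from bar import *
import json
F0=np.array(bot.read_ft_force());p=np.array(bot.read_position())
hit=False
for i in range(20):
    p=p-n*.001;bot.move_linear(p.tolist(),speed=.02);f=fn(F0)
    if f>1.6: hit=True;break
pr=np.array(bot.read_position())
w=bot.read_gripper_width();print(hit,i+1,round(f,2),"w",w*85,"rel n mm",(pr-P0)@n*1e3)
if hit:
    back=w*.085/2-.0062+.001
    p=pr+n*back;bot.move_linear(p.tolist(),speed=.05)
    print("centre rel",(p-P0)@n*1e3)
    bot.set_gripper(0,grasp_force=20)
    print("w",bot.read_gripper_width()*85,"fn",fn(F0),np.array(bot.read_ft_force())-F0,(bot.read_position()-p)@n*1e3)
json.dump([p.tolist(),F0.tolist()],open("sb.json","w"));print(bot.read_clock())
E
```

```text
True 13 2.61 w 33.92959696503143 rel n mm -9.107451918319848
centre rel 2.6573465641958713
w 11.171947882315617 fn -0.9433321737711664 [-0.46843355 -0.26751539 -0.92445544] -0.170635898227086
32.25
```

```bash
python3 - <<'E'
from bar import *
import json
p,F0=map(np.array,json.load(open("sb.json")));s0=np.array(bot.read_position());h=[]
for i in range(28):
    p=p-n*.0005;bot.move_linear(p.tolist(),speed=.01);f=np.mean([fn(F0) for _ in range(3)]);h.append(f)
    print(i+1,round(f,2),round((s0-bot.read_position())@n*1e3,2),round(bot.read_clock(),2))
    if f>7.6:break
json.dump([p.tolist(),F0.tolist()],open("sb.json","w"))
E
```

```text
1 1.61 0.23 32.5
2 2.52 0.49 32.75
3 2.68 0.76 33.0
4 3.8 1.2 33.25
5 4.03 1.44 33.5
6 2.94 1.67 33.75
7 5.01 1.99 34.0
8 4.96 2.44 34.25
9 5.89 2.86 34.5
10 5.14 3.27 34.75
11 6.26 3.71 35.0
12 4.18 4.15 35.25
13 5.46 4.65 35.5
14 5.67 4.97 35.75
15 6.26 5.49 36.0
16 4.97 6.02 36.25
17 5.17 6.38 36.5
18 5.58 6.88 36.75
19 5.74 7.44 37.0
20 5.07 7.82 37.25
21 5.24 8.33 37.5
22 5.84 8.75 37.75
23 6.42 9.29 38.0
24 5.95 9.69 38.25
25 5.51 10.25 38.5
26 6.4 10.64 38.75
27 6.61 11.21 39.0
28 6.59 11.64 39.25
```

The last 4–6 mm is at the tip, which is about 9–15 mm at the bar, so I'll keep pressing to the stop.

```bash
python3 - <<'E'
from bar import *
import json
p,F0=map(np.array,json.load(open("sb.json")));s0=np.array(bot.read_position());h=[]
for i in range(16):
    p=p-n*.0004;bot.move_linear(p.tolist(),speed=.01);f=np.mean([fn(F0) for _ in range(3)]);h.append(f)
    print(i+1,round(f,2),round((s0-bot.read_position())@n*1e3,2),round(bot.read_clock(),2))
    if f>8.2:break
json.dump([p.tolist(),F0.tolist()],open("sb.json","w"))
E
```

```text
1 6.8 0.33 39.5
2 5.74 0.78 39.75
3 5.36 1.11 40.0
4 6.29 1.67 40.25
5 5.99 1.96 40.5
6 6.72 2.18 40.75
7 6.0 2.27 41.0
8 7.49 2.47 41.25
9 6.58 2.63 41.5
10 7.95 2.74 41.75
11 8.28 3.06 42.0
```

```bash
python3 - <<'E'
from bar import *
import json
p,F0=map(np.array,json.load(open("sb.json")));s0=np.array(bot.read_position())
for i in range(4):
    p=p-n*.0003;bot.move_linear(p.tolist(),speed=.01);f=np.mean([fn(F0) for _ in range(3)])
    print(i+1,round(f,2),round((s0-bot.read_position())@n*1e3,2),round(bot.read_clock(),2))
    if f>8.9:break
# relax to the present place, watch for the lid staying
for i in range(4):
    p=p+n*.0006;bot.move_linear(p.tolist(),speed=.02);print("rel",round(fn(F0),2),round((s0-bot.read_position())@n*1e3,2))
b=B.M.T@(np.array(bot.read_position())-d*.010-B.h);print("L",np.arctan2(b[2],-b[0]),np.hypot(b[0],b[2]))
json.dump([p.tolist(),F0.tolist()],open("sb.json","w"));print(bot.read_clock())
E
```

```text
1 8.01 0.09 42.25
2 9.89 0.19 42.5
rel 8.41 -0.01
rel 7.26 -0.19
rel 6.53 -0.35
rel 6.21 -0.55
L 0.762461096403923 0.31066809324391187
43.5
```

```bash
python3 - <<'E'
from bar import *
import json,cv2
p,F0=map(np.array,json.load(open("sb.json")))
for i in range(8):
    if fn(F0)<1.2:break
    p=p+n*.0007;bot.move_linear(p.tolist(),speed=.02)
print(i,fn(F0));b=B.M.T@(np.array(bot.read_position())-d*.010-B.h);print("L",np.arctan2(b[2],-b[0]))
bot.set_gripper(.4)
p=np.array(bot.read_position())
bot.move_linear((p-d*.08).tolist(),speed=.12)
bot.move_linear((p-d*.08+[-.08,0,.12]).tolist(),speed=.2)
A=[]
for c in("top","side"):
    im=bot.camera(c);y,x,s=((120,190,150) if c=="top" else (110,190,150))
    A.append(cv2.resize(im[y:y+s,x:x+s,::-1],(400,400),interpolation=cv2.INTER_CUBIC))
cv2.imwrite("pics/e.png",np.hstack(A))
for zt in(-.016,-.011):
    L=lid_of(2.145,zt);print(zt,L,[((proj(bot.calibration(c),[B.lid(L,-.31,q[5]+q[9]),B.lid(L,-.31,q[5]-q[9])])-([190,120] if c=="top" else [190,110]))*2.667+(0 if c=="top" else [400,0])).round(0).tolist() for c in("top","side")])
print(bot.read_clock(),bot.read_ft_force())
E
```

```text
7 0.5519188177099968
L 0.7692965742801511
-0.016 0.7987968352435344 [[[43.0, 226.0], [181.0, 247.0]], [[451.0, 57.0], [584.0, 64.0]]]
-0.011 0.7592170838297252 [[[42.0, 237.0], [179.0, 257.0]], [[450.0, 70.0], [583.0, 77.0]]]
47.3917 [-0.30141595 -0.05725664 -1.21906761]
```

View pics/e.png

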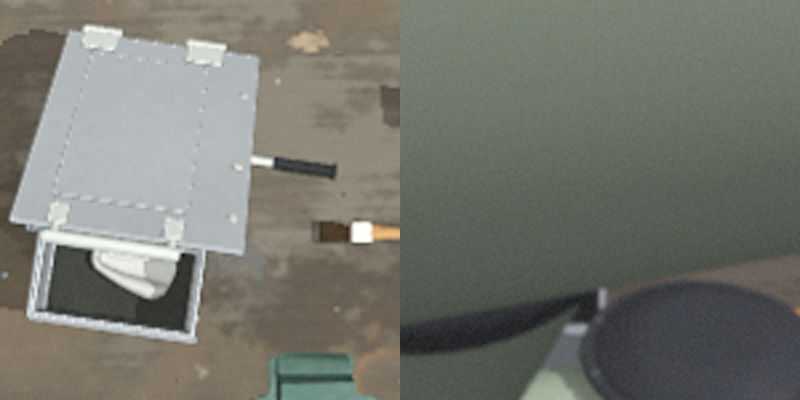

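```bash
python3 -c "
from cell import bot
print(bot.read_joint_vel(),bot.read_clock());bot.close_job()"
```

```text
[-6.01158727e-04  1.38687360e-03  3.78536257e-03  1.83464615e-03
  9.22945581e-05  1.51643509e-03] 47.3917
the job is handed in; nothing more can be done
```

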